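# Sort the spare clock parts into their trays

### The job

Clear the spare clock parts off the cutting mat into their plywood trays: each clock movement into a square pocket of its own, lying flat with its shaft up, each battery lying in a trough of its own in the battery rack, and the slotted wooden stand into the long pocket of the small tray, slot up. Set each part down gently, without dropping it, so that it lies fully down inside its place, and leave the remote control and the roll of tape where they are.

Things in the scene. Friction and masses are not known exactly. Their poses are not given: they have to be found in the camera images.
- movement_1_mid (a point): quartz clock movement, interchangeable with the other one: a flat square black plastic box, 56 x 56 mm and 16 mm thick, lying shaft up, with a thin brass threaded shaft (8 mm across) standing 20 mm up from the middle of its top; 45 g. The point is the centre of the black box, 8 mm above its underside; x and y run along the box's sides, z up along the shaft
- movement_2_mid (a point): quartz clock movement, interchangeable with the other one: a flat square black plastic box, 56 x 56 mm and 16 mm thick, lying shaft up, with a thin brass threaded shaft (8 mm across) standing 20 mm up from the middle of its top; 45 g. The point is the centre of the black box, 8 mm above its underside; x and y run along the box's sides, z up along the shaft
- cell_1_mid (a point): AA battery, interchangeable with the other one: grey cylinder with one black end, 14.5 mm in diameter and 50.5 mm long, lying on its side and free to roll; 23 g. The point is its centre, 7.25 mm above what it lies on; x runs along its length, y and z turn as it rolls. Either fits either trough, either way round
- cell_2_mid (a point): AA battery, interchangeable with the other one: grey cylinder with one black end, 14.5 mm in diameter and 50.5 mm long, lying on its side and free to roll; 23 g. The point is its centre, 7.25 mm above what it lies on; x runs along its length, y and z turn as it rolls. Either fits either trough, either way round
- stand_mid (a point): clock stand: a plain pale wooden block 80 mm long, 30 mm wide, 25 mm high, with a slot 7 mm wide and 10 mm deep along the middle of its top; 40 g. The point is the centre of the block, 12.5 mm above its underside; x runs along its length, z up
- movement_tray: large fixed tray (pale plywood rim, brown floor), 90 (x) x 176 (y) x 10 mm high, with two square pockets 72 x 72 mm, 6 mm deep, centred at y = +44 and -44 mm, floors 4 mm above the underside. The rims at +x and -x (9 mm wide) have a 36 mm wide finger gap down to the floor beside each pocket's middle. Origin: underside centre, on the mat; z up. Either movement fits either, any quarter turn
- cell_rack: fixed battery rack, pale plywood on a brown base, 80 (x) x 100 (y) x 13 mm high: two brown V troughs along x between pale ridges, centred at y = +26 and -26 mm, 30 mm wide at the top, 66 mm between end stops, flanks at 30 degrees, bottom 4 mm above the underside; a battery rests with its centre 12.4 mm above the underside. Across the troughs, the middle 26 mm is cut down to the base for fingers. Origin: underside centre, on the mat; z up
- stand_tray: small fixed tray (pale plywood rim, brown floor), 66 (x) x 116 (y) x 10 mm high, with one central pocket 46 (x) x 96 (y) mm, 6 mm deep, floor 4 mm above the underside; the rims at +x and -x (10 mm wide) have a 36 mm wide finger gap at the middle. Origin: underside centre, on the mat; z up. The stand lies in it along y, either way round
- remote_mid (a point): white remote control, 165 x 46 x 18 mm, loose, lying at the left of the work; leave it. The point is its centre; x along its length. (The purple cutting mat under everything is fixed and 2 mm thick: its top is at z = 2 mm)
- tape_roll_mid (a point): roll of brown packing tape lying flat, 100 mm in diameter and 48 mm high, loose, at the right of the work; leave it. The point is its centre

How it is judged:
By the outcome, as a careful person would: the job done as asked, in the order asked, and still so for the second after the job is handed in, with the robot touching nothing.
It also fails if it takes over 112 s, if anything falls off the work surface, if the arm or the gripper's body presses on something with over 40 N, if the wrist force passes 120 N, or if a joint passes its speed limit or range.

### The arm

A 6-joint arm with a two-finger parallel gripper is mounted at the origin on the work surface. World frame = base frame: x ahead of the robot, y to its left, z up, the work surface at z = 0. Lengths are in m, angles in rad, forces in N, time in s.
With the tool pointing down it reaches from about 0.35 to 0.775 m from the base axis. Payload 7.3 kg.
Tool frame: the origin (TCP) lies on the centre line of the jaws, within the pads' length; the fingertips stand 22 mm ahead of it and the grasp point (between the pads) lies 3 mm ahead of it; z points along the fingers, y is the line along which they close (so a half turn about z gives the same grasp; the last joint's range is limited). The gripper opens to 92 mm and grips with 3 to 60 N. Pads are 19 mm wide; open, the fingers measure 130 mm over their backs; the gripper's body (75 mm by 190 mm) begins 47 mm behind the grasp point.
Start: joints at [1.157, 0.342, 1.524, -0, 1.275, -0.146], TCP at [0.139, 0.506, 0.249] pointing down, gripper open.
Joint ranges: [-2.53, 2.53], [-0.77, 2.02], [0.04, 2.7], [-1, 4.14], [0.28, 2.66], [-3.11, 3.11]. Speed limits (rad/s): [2.57, 2.57, 3.14, 3.14, 3.14, 3.14].

### API

Orientations are given as a unit quaternion [x, y, z, w].
In Python, from rig import env, vision, ticket gives the robot as it stands.
- The arm moves only by the tool jog_arm, never from a script. Its argument "steps" is a list of rows, each a list of 3 entries, a list of its own where there are three numbers: the shift along the world's x, y, z in cm, then the turn, a rotation vector about the world's x, y, z in degrees, then the closure, from 0 (fully open) to 1 (shut). A call has 1 to 8 rows; each row shifts and turns the commanded pose from where the row before left it; what a row does not reach is not made up. A row lasts 1/12 s, in which the tool goes at most 41.7 mm and 7.16 degrees, less where a joint would pass 70% of its speed; a pose out of reach is approached as far as the arm can. A call is refused whole if a number of a shift passes 4.17 or a number of a turn 7.16, either way. A call with a gripper value outside its range is refused whole. The fingers move at their own pace and stop on an object; "newtons" is the grip in N (left out, the last holds). Time passes only in rows, so rows that do not move let the fingers close. It gives the time, the measured TCP pose, the force, the opening and the grip force at its end, in the units of the state.
- env.observe(): the state, without advancing time (a new reading comes with each control period).
- vision.grab_frame(name): name is "scene" or "side" or "wrist"; returns the picture (480x640x3 uint8, red, green, blue); there is no depth.
- vision.camera_info(name): a dict with "fx", "fy", "cx", "cy" (pixels), "k1" (the pictures are not rectified: a ray, as slopes to the right and down, at radius r is drawn at 1 + k1 r^2 times it, then the intrinsics apply), "position" and "attitude" of the camera in the world. Camera axes: x right, y down, z forward; pixel columns grow to the right and rows downward; lengths in m; the calibration is good to about 2 mm. A picture is of the moment at which its call begins: read the wrist's pose just before it. camera_info takes no time and is no camera call; for the wrist camera it gives the pose at the moment of the call.
- ticket.job_done(): hands the job in; it is judged then, once.
The state is a dict: "time_s": time; "qpos": joint angles; "joint_vel": joint speeds; "joint_torque": joint torques, N m; "position": TCP position; "tool_rot": TCP orientation; "wrist_force": force on the tool from outside, world axes, zero at the start; "wrist_torque": the same for the moment, N m; "grip_width": opening from 0.0 (shut) to 1.0 (fully open); "grip_force": force on a finger pad.
Only numpy, scipy, OpenCV 4.12 (cv2) and the standard library are available. Lean on these libraries where they do the work, as an engineer would, in place of code of your own. Each camera call takes 0.05 s, during which the arm holds its last target. There are 200 camera calls.

## Working session

There is one attempt and no reset: what is moved stays moved. The work goes in short steps, Python scripts to look and compute and a tool call to move; the robot and the scene stay as the last step left them, time stands still between calls to the robot, and variables do not carry over. Pictures are saved under pics/ and viewed, at most 14 in all, crops included, and the job is handed in when it is done.

Besides the shell and the picture viewer there is one more tool, called after "Request:" as name(argument=value, ...) on one line, values as JSON. jog_arm: Moves the arm, as the interface text tells. Its arguments: {"type":"object","properties":{"steps":{"type":"array","items":{"type":"array"}},"newtons":{"type":"number"}},"required":["steps"]}

```bash
ls; mkdir -p pics
cat > h.py <<'E'
import numpy as np, cv2
from scipy.spatial.transform import Rotation as R
from rig import env, vision, ticket
def att(i):
    a=np.array(i["attitude"],float)
    return a if a.shape==(3,3) else R.from_quat(a).as_matrix()
def cast(i,px,z):
    K=np.array([[i["fx"],0,i["cx"]],[0,i["fy"],i["cy"]],[0,0,1.]])
    p=cv2.undistortPoints(np.array(px,float).reshape(-1,1,2),K,np.array([i["k1"],0,0,0.])).reshape(-1,2)
    # k1 distortion handled by cv2
    d=np.c_[p,np.ones(len(p))]@att(i).T; c=np.array(i["position"])
    return c+d*((z-c[2])/d[:,2])[:,None]
def save(n,f): cv2.imwrite(f"pics/{f}.png",cv2.cvtColor(n,cv2.COLOR_RGB2BGR))
E
python3 - <<'E'
from h import *
for n in("scene","side","wrist"):
    print(n,vision.camera_info(n)); save(vision.grab_frame(n),n+"0")
print(env.observe())
E
```

```text
pics
scene {'fx': 436.2360078641327, 'fy': 436.2360078641327, 'cx': 313.16446300121027, 'cy': 231.75868498755284, 'k1': -0.06520059843136904, 'position': array([ 0.84157252, -0.63787521,  0.69832467]), 'attitude': array([ 0.89031855,  0.2146874 , -0.09243704, -0.39076539])}
side {'fx': 535.0843266702003, 'fy': 535.0843266702003, 'cx': 318.3621684904727, 'cy': 240.79030021840325, 'k1': -0.15704001086241126, 'position': array([ 0.29919003, -0.81944389,  0.69890185]), 'attitude': array([ 0.88906965, -0.10478153,  0.06564292, -0.44075729])}
wrist {'fx': 360.4570286431829, 'fy': 360.4570286431829, 'cx': 316.20285896703325, 'cy': 238.03457461752564, 'k1': 0.023708711917837612, 'position': array([0.06533399, 0.52494923, 0.38312202]), 'attitude': array([0.78739467, 0.59990297, 0.0855426 , 0.11317471])}
{'time_s': 0.15, 'qpos': array([ 1.15697363e+00,  3.42568643e-01,  1.52473780e+00, -3.25799166e-05,
        1.27538404e+00, -1.45985481e-01]), 'joint_vel': array([-0.00082433, -0.00294632, -0.00171454,  0.00121451, -0.00052223,
        0.00194814]), 'joint_torque': array([ 1.57629853e-03, -4.31470442e+01, -2.44351459e+01,  7.17856642e-02,
        5.38711273e-02, -6.13419706e-05]), 'position': array([0.13881788, 0.50605539, 0.24822237]), 'tool_rot': array([ 1.33513949e-01,  9.91046782e-01, -5.31858410e-04, -1.36670285e-04]), 'wrist_force': array([ 0.01162805, -0.12929754,  0.28128477]), 'wrist_torque': array([-0.02964587,  0.02542576,  0.02670228]), 'grip_force': 0.0, 'grip_width': 1.0023676298896722}
```

View pics/scene0.png

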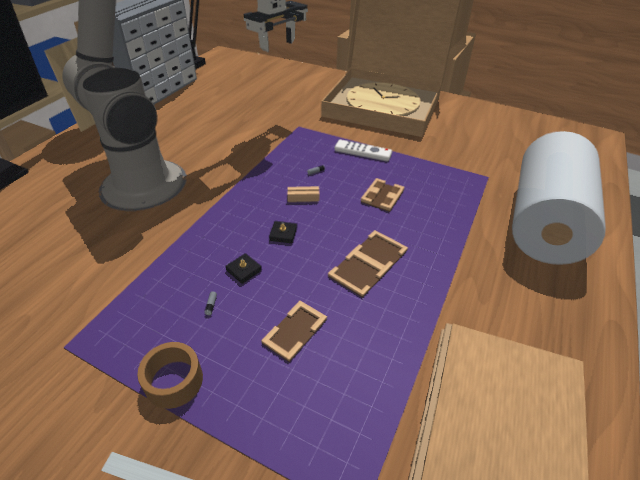

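View pics/side0.png

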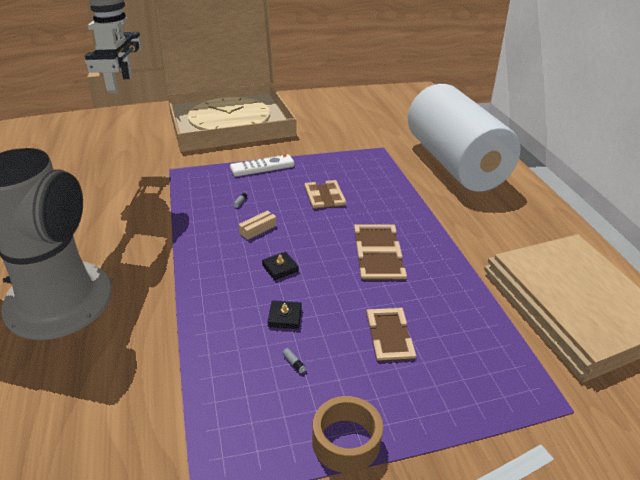

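Scene view: movements at (283,232) and (243,268), cells at (316,170) and (210,303), stand at (303,194). The rack is at (383,194), the movement tray at (368,262) and the stand tray at (295,330). The side view agrees.

```bash
cat >> h.py <<'E'
def blobs(img,i,z=0.008,amin=60):
    h=cv2.cvtColor(img,cv2.COLOR_RGB2HSV)
    mat=((h[...,0]>115)&(h[...,0]<150)&(h[...,1]>90)).astype(np.uint8)
    c=max(cv2.findContours(cv2.morphologyEx(mat,cv2.MORPH_CLOSE,np.ones((5,5))),0,2)[0],key=cv2.contourArea)
    hull=np.zeros_like(mat); cv2.fillConvexPoly(hull,cv2.convexHull(c),1)
    # faint grid lines stay bluish, so objects = low blue excess
    b=img.astype(int); obj=((b[...,2]-b[...,1]<22)&(hull>0)).astype(np.uint8)
    obj=cv2.morphologyEx(obj,cv2.MORPH_CLOSE,np.ones((3,3)))
    out=[]
    for c in cv2.findContours(obj,0,cv2.CHAIN_APPROX_NONE)[0]:
        if cv2.contourArea(c)<amin: continue
        p=cast(i,c.reshape(-1,2),z)[:,:2]*1000
        r=cv2.minAreaRect(p.astype(np.float32))
        out.append((c.reshape(-1,2).mean(0).round(),np.round(r[0]),np.round(r[1]),round(r[2])))
    return out
E
python3 - <<'E'
from h import *
for n in("scene","side"):
    print(n)
    for o in blobs(cv2.cvtColor(cv2.imread(f"pics/{n}0.png"),cv2.COLOR_BGR2RGB),vision.camera_info(n)): print(*o)
i=vision.camera_info("wrist");print(att(i)[:,2], att(i)[:,0])
E
```

```text
scene
[170. 379.] [ 447. -405.] [114. 130.] 90
[294. 330.] [ 595. -227.] [123.  72.] 80
[210. 303.] [ 416. -250.] [15. 58.] 23
[243. 268.] [ 422. -140.] [62. 67.] 71
[368. 263.] [653.   3.] [187.  97.] 77
[283. 232.] [440.  -2.] [57. 69.] 17
[303. 194.] [414. 147.] [84. 67.] 27
[383. 194.] [596. 241.] [120.  87.] 88
[316. 170.] [393. 259.] [56. 24.] 57
[362. 150.] [469. 418.] [171.  81.] 5
side
[348. 445.] [ 464. -404.] [139. 113.] 82
[294. 361.] [ 418. -247.] [16. 57.] 22
[390. 335.] [ 597. -226.] [126.  69.] 81
[285. 315.] [ 425. -139.] [68. 57.] 72
[280. 266.] [443.  -0.] [60. 69.] 17
[379. 252.] [655.   5.] [191.  93.] 77
[257. 225.] [421. 151.] [104.  63.] 29
[240. 200.] [396. 260.] [63. 18.] 59
[324. 194.] [600. 244.] [125.  86.] 88
[261. 165.] [475. 411.] [ 79. 170.] 90
[ 0.2705848  -0.07539504 -0.95973926] [ 2.65598429e-01  9.64083370e-01 -8.54608646e-04]
```

Request:
jog_arm(steps=[[[2.25,-3.04,0.45],[0,0,-5.8],0],[[2.25,-3.04,0.45],[0,0,-5.8],0],[[2.25,-3.04,0.45],[0,0,-5.8],0],[[2.25,-3.04,0.45],[0,0,-5.8],0],[[2.25,-3.04,0.45],[0,0,-5.8],0],[[2.25,-3.04,0.45],[0,0,-5.8],0],[[2.25,-3.04,0.45],[0,0,-5.8],0],[[2.25,-3.04,0.45],[0,0,-5.8],0]], newtons=10)

```text
time_s: 0.82
position: [0.3194, 0.2614, 0.2849]
tool_rot: [0.515, 0.857, 0.0, 0.0]
wrist_force: [0.5, 0.7, -0.6]
grip_width: 1.003
grip_force: 0.0
```

Request:
jog_arm(steps=[[[2.25,-3.04,0.45],[0,0,-5.8],0],[[2.25,-3.04,0.45],[0,0,-5.8],0],[[2.25,-3.04,0.45],[0,0,-5.8],0],[[2.25,-3.04,0.45],[0,0,-5.8],0],[[2.25,-3.04,0.45],[0,0,-5.8],0],[[2.25,-3.04,0.45],[0,0,-5.8],0],[[2.25,-3.04,0.45],[0,0,-5.8],0],[[2.25,-3.04,0.45],[0,0,-5.8],0]])

```text
time_s: 1.48
position: [0.4995, 0.0181, 0.3208]
tool_rot: [0.811, 0.585, -0.0, -0.0]
wrist_force: [1.5, 0.0, -0.2]
grip_width: 1.004
grip_force: 0.0
```

Request:
jog_arm(steps=[[[0,0,0],[0,0,0],0],[[0,0,0],[0,0,0],0]])

```text
time_s: 1.65
position: [0.4994, 0.0184, 0.3201]
tool_rot: [0.811, 0.586, -0.0, -0.0]
wrist_force: [-1.6, -0.7, -0.0]
grip_width: 0.997
grip_force: 0.0
```

Run:
```python
from h import *
i=vision.camera_info("wrist"); im=vision.grab_frame("wrist"); save(im,"wrist1")
o=env.observe(); print(o["time_s"],o["position"],R.from_quat(o["tool_rot"]).as_matrix()[:,1],o["qpos"]); np.save("w1.npy",i,allow_pickle=True)
for b in blobs(im,i): print(*b)
```

```text
1.7 [0.4986505  0.0196318  0.32009301] [ 0.95013973 -0.31182018 -0.00163113] [-1.14558938e-01  2.47119143e-01  1.45970793e+00  3.51483445e-04
  1.43635923e+00  2.02502259e-01]
[301. 312.] [ 428. -128.] [27. 56.] 72
[542. 298.] [ 748. -202.] [ 38. 137.] 88
[443. 304.] [ 627. -171.] [ 67. 113.] 75
[193. 300.] [293. -55.] [65. 93.] 59
[279. 226.] [441.  -6.] [57. 57.] 18
[441. 163.] [653.   0.] [179.  93.] 77
[217. 120.] [416. 139.] [85. 36.] 29
[ 52. 122.] [234. 186.] [235.   3.] 90
[345.  11.] [593. 193.] [30. 86.] 72
[156.  20.] [394. 254.] [44. 16.] 56
```

View pics/wrist1.png

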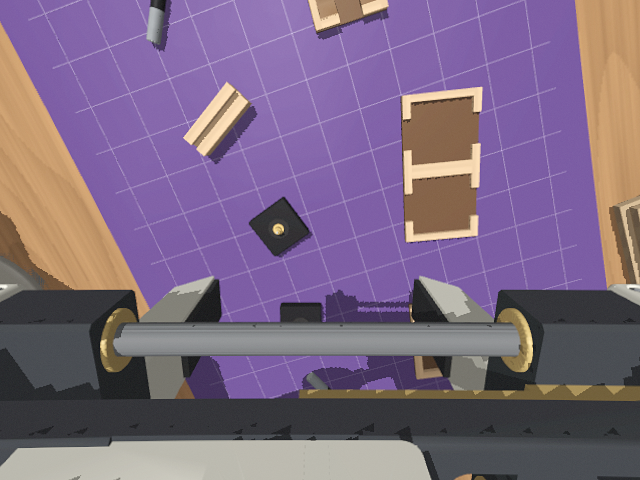

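The wrist view shows mv2 at (279,226), the movement tray at (441,163) and the stand at (217,120). The gripper hides the lower half.

Run:
```python
from h import *
i=np.load("w1.npy",allow_pickle=True).item()
im=cv2.cvtColor(cv2.imread("pics/wrist1.png"),cv2.COLOR_BGR2RGB)
print(np.round(i["position"],3))
for z in(.002,.012,.018,.027):
    print(z)
    for b in blobs(im,i,z):
        if tuple(b[0]) in ((279,226),(441,163),(217,120),(156,20)): print(*b)
```

```text
[0.523 0.089 0.455]
0.002
[279. 226.] [440.  -7.] [58. 58.] 18
[441. 163.] [655.  -1.] [181.  95.] 77
[217. 120.] [414. 139.] [86. 37.] 29
[156.  20.] [392. 256.] [44. 16.] 56
0.012
[279. 226.] [442.  -5.] [57. 57.] 18
[441. 163.] [652.   1.] [177.  93.] 77
[217. 120.] [417. 138.] [85. 36.] 29
[156.  20.] [395. 252.] [44. 16.] 56
0.018
[279. 226.] [443.  -4.] [56. 56.] 18
[441. 163.] [650.   2.] [175.  91.] 77
[217. 120.] [418. 137.] [83. 36.] 29
[156.  20.] [396. 250.] [43. 15.] 56
0.027
[279. 226.] [444.  -2.] [55. 55.] 18
[441. 163.] [648.   4.] [171.  89.] 77
[217. 120.] [420. 136.] [82. 35.] 29
[156.  20.] [399. 247.] [42. 15.] 56
```

Request:
jog_arm(steps=[[[-0.71,-0.3,-3.2],[0,0,4.5],0],[[-0.71,-0.3,-3.2],[0,0,4.5],0],[[-0.71,-0.3,-3.2],[0,0,4.5],0],[[-0.71,-0.3,-3.2],[0,0,4.5],0],[[-0.71,-0.3,-3.2],[0,0,4.5],0],[[-0.71,-0.3,-3.2],[0,0,4.5],0],[[-0.71,-0.3,-3.2],[0,0,4.5],0],[[-0.71,-0.3,-3.2],[0,0,4.5],0]], newtons=15)

```text
time_s: 2.37
position: [0.4409, -0.0027, 0.0639]
tool_rot: [0.586, 0.81, 0.0, 0.0]
wrist_force: [0.6, 1.4, 0.1]
grip_width: 1.003
grip_force: 0.0
```

Request:
jog_arm(steps=[[[0,0,-1.0],[0,0,0],0],[[0,0,-1.0],[0,0,0],0],[[0,0,-1.0],[0,0,0],0],[[0,0,-0.8],[0,0,0],0],[[0,0,0],[0,0,0],0.2],[[0,0,0],[0,0,0],0.35],[[0,0,0],[0,0,0],0.6],[[0,0,0],[0,0,0],0.6]])

```text
time_s: 3.03
position: [0.4424, -0.0039, 0.0274]
tool_rot: [0.589, 0.808, 0.0, 0.001]
wrist_force: [-0.3, -0.2, -0.2]
grip_width: 0.756
grip_force: 0.0
```

Request:
jog_arm(steps=[[[0,0,0],[0,0,0],0.6],[[0,0,0],[0,0,0],0.6],[[0,0,0],[0,0,0],0.6]])

```text
time_s: 3.28
position: [0.4423, -0.0041, 0.0271]
tool_rot: [0.589, 0.808, 0.0, 0.0]
wrist_force: [-0.2, -0.0, 3.5]
grip_width: 0.61
grip_force: 15.0
```

Request:
jog_arm(steps=[[[0,0,1.0],[0,0,0],0.6],[[0,0,2.5],[0,0,0],0.6],[[2.2,0.48,2.5],[0,0,-3.1],0.6],[[2.2,0.48,0],[0,0,-3.1],0.6],[[2.2,0.48,0],[0,0,-3.1],0.6],[[2.2,0.48,0],[0,0,-3.1],0.6],[[2.2,0.48,0],[0,0,-3.1],0.6],[[2.2,0.48,0],[0,0,-3.1],0.6]])

```text
time_s: 3.95
position: [0.575, 0.0249, 0.0868]
tool_rot: [0.713, 0.702, -0.0, -0.0]
wrist_force: [0.3, -1.0, -0.7]
grip_width: 0.605
grip_force: 15.0
```

Request:
jog_arm(steps=[[[2.2,0.48,0],[0,0,-3.1],0.6],[[2.2,0.48,0],[0,0,-3.1],0.6],[[2.2,0.48,0],[0,0,-3.1],0.6],[[2.2,0.48,0],[0,0,-3.1],0.6],[[0,0,0],[0,0,0],0.6],[[0,0,0],[0,0,0],0.6]])

```text
time_s: 4.45
position: [0.6622, 0.044, 0.0859]
tool_rot: [0.783, 0.622, -0.0, -0.0]
wrist_force: [-0.6, -0.5, -1.2]
grip_width: 0.608
grip_force: 15.0
```

Run:
```python
from h import *
i=vision.camera_info("wrist"); im=vision.grab_frame("wrist"); s=vision.grab_frame("scene"); save(np.vstack([im[:420],s[150:330,100:][:,:540].copy() if 0 else cv2.resize(s[200:320,220:470],(375,180)).copy() if 0 else np.pad(cv2.resize(s[200:320,220:470],(375,180)),((0,0),(0,265),(0,0)))]),"p2")
o=env.observe(); print(o["time_s"],o["position"],o["tool_rot"],o["grip_width"],o["wrist_force"])
```

```text
4.55 [0.66102648 0.04377434 0.08617382] [ 7.83168375e-01  6.21808987e-01 -7.52085263e-04 -5.60033757e-04] 0.6089342040100645 [-0.48725189 -0.33222978 -0.19146432]
```

View pics/p2.png

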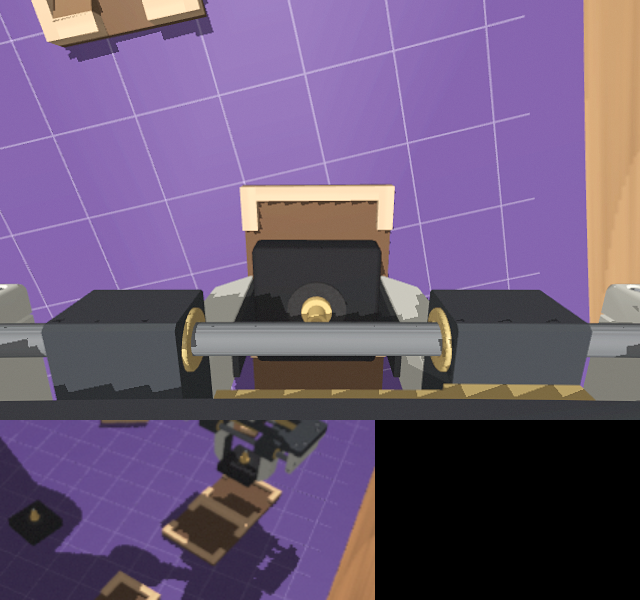

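The movement is held level over pocket A, aligned with the tray. The tray's end corners are at (241,186) and (394,186).

Run:
```python
from h import *
i=vision.camera_info("wrist"); p=cast(i,[[241,186],[394,186]],.012)[:,:2]*1000; u=(p[1]-p[0])/np.linalg.norm(p[1]-p[0]); n=np.array([-u[1],u[0]]); m=p.mean(0)
print(p,np.degrees(np.arctan2(*u[::-1])),"tray",m-88*n,"A",m-44*n,"B",m-132*n)
b=cast(i,[[254,243],[378,243]],.086-.025+.016)*1000; print("box top edge",b, b.mean(0)[:2]-28*n)
```

```text
[[628.51071015  97.26635206]
 [714.79120283  77.09886896]] -13.156294305281403 tray [651.62143931   1.49236345] A [661.6361979   44.33748698] B [641.60668072 -41.35276009]
box top edge [[642.32904676  79.05919857  77.        ]
 [692.79827978  67.26943618  77.        ]] [661.19063508  45.89923876]
```

Request:
jog_arm(steps=[[[0,0,-1.5],[0,0,0],0.6],[[0,0,-1.5],[0,0,0],0.6],[[0,0,-1.2],[0,0,0],0.6],[[0,0,-0.7],[0,0,0],0.6],[[0,0,-0.4],[0,0,0],0.6],[[0,0,-0.2],[0,0,0],0.6],[[0,0,0],[0,0,0],0.6]])

```text
time_s: 5.13
position: [0.6621, 0.0438, 0.0319]
tool_rot: [0.783, 0.622, 0.0, 0.0]
wrist_force: [-0.4, 0.3, 0.3]
grip_width: 0.61
grip_force: 15.0
```

Request:
jog_arm(steps=[[[0,0,-0.1],[0,0,0],0.6],[[0,0,0],[0,0,0],0.6]])

```text
time_s: 5.3
position: [0.6624, 0.0439, 0.0312]
tool_rot: [0.783, 0.622, 0.0, 0.0]
wrist_force: [-0.2, 0.4, -0.6]
grip_width: 0.608
grip_force: 15.0
```

Request:
jog_arm(steps=[[[0,0,-0.05],[0,0,0],0.6],[[0,0,0],[0,0,0],0.35],[[0,0,0],[0,0,0],0.2],[[0,0,0],[0,0,0],0.1],[[0,0,0.5],[0,0,0],0.0],[[0,0,2],[0,0,0],0],[[0,0,3],[0,0,0],0],[[0,0,3],[0,0,0],0]])

```text
time_s: 5.97
position: [0.6615, 0.0439, 0.1155]
tool_rot: [0.783, 0.622, -0.001, -0.001]
wrist_force: [0.7, -0.5, -0.1]
grip_width: 0.991
grip_force: 0.0
```

Request:
jog_arm(steps=[[[-2.98,-2.33,0],[0,0,-0.7],0],[[-2.98,-2.33,0],[0,0,-0.7],0],[[-2.98,-2.33,0],[0,0,-0.7],0],[[-2.98,-2.33,0],[0,0,-0.7],0],[[-2.98,-2.33,0],[0,0,-0.7],0],[[-2.98,-2.33,0],[0,0,-0.7],0],[[-2.98,-2.33,0],[0,0,-0.7],0],[[-2.98,-2.33,0],[0,0,-0.7],0]])

```text
time_s: 6.63
position: [0.4224, -0.1433, 0.1157]
tool_rot: [0.813, 0.582, 0.0, 0.001]
wrist_force: [0.2, -1.7, -0.6]
grip_width: 0.994
grip_force: 0.0
```

Request:
jog_arm(steps=[[[0,0,0],[0,0,0],0],[[0,0,0],[0,0,0],0]])

```text
time_s: 6.8
position: [0.4228, -0.1437, 0.1159]
tool_rot: [0.814, 0.581, 0.0, 0.0]
wrist_force: [1.0, 1.1, 0.5]
grip_width: 1.002
grip_force: 0.0
```

Run:
```python
from h import *
im=vision.grab_frame("wrist"); s=vision.grab_frame("scene"); save(np.vstack([im[:420],np.hstack([cv2.resize(s[200:320,220:470],(375,180)),cv2.resize(s[200:320,220:470][:,100:],(265,180))])]),"p3")
o=env.observe(); print(o["time_s"],o["position"],o["tool_rot"],o["grip_width"])
```

```text
6.9 [ 0.42445521 -0.14264642  0.11574768] [8.12935369e-01 5.82353348e-01 4.63841694e-04 6.70028234e-04] 1.0024060433841036
```

View pics/p3.png

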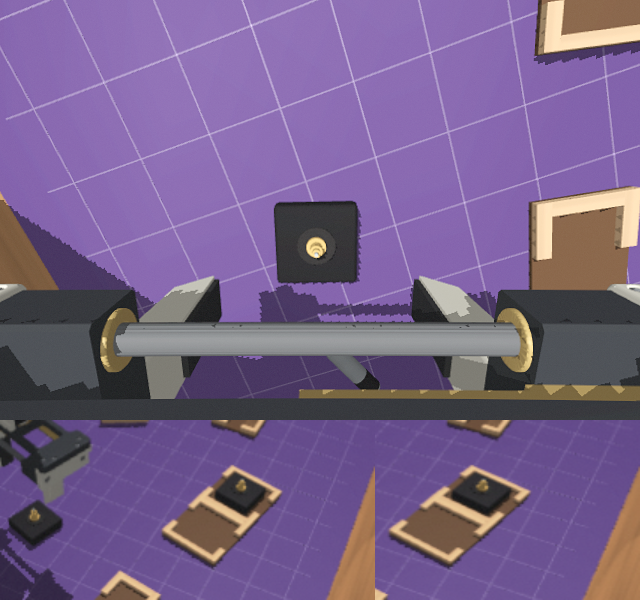

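Movement 2 sits in its pocket. Movement 1 shows its top face at about (275–357, 203–282).

Run:
```python
from h import *
i=vision.camera_info("wrist"); p=cast(i,[[275,204],[356,202],[357,282],[278,282]],.018)[:,:2]*1000; d=p[1]-p[0]
print(p.mean(0),np.degrees(np.arctan2(d[1],d[0])),[np.linalg.norm(p[k]-p[k-1]) for k in range(4)])
i=vision.camera_info("wrist"); print(cast(i,[[537,45],[532,205],[640,187]],.012)*1000)
```

```text
[ 425.6011707 -140.4894945] -17.423448484645892 [np.float64(55.08394195673318), np.float64(52.96195979498952), np.float64(56.495502625230806), np.float64(55.05003525010724)]
[[ 587.65441737  -68.13951971   12.        ]
 [ 569.84729109 -163.11659707   12.        ]
 [ 637.18844364 -173.76345373   12.        ]]
```

Request:
jog_arm(steps=[[[0.15,0.2,-2.0],[0,0,0],0],[[0,0,-3],[0,0,0],0],[[0,0,-2],[0,0,0],0],[[0,0,-1.3],[0,0,0],0],[[0,0,-0.55],[0,0,0],0.1],[[0,0,0],[0,0,0],0.3],[[0,0,0],[0,0,0],0.6],[[0,0,0],[0,0,0],0.6]])

```text
time_s: 7.57
position: [0.4261, -0.1405, 0.0275]
tool_rot: [0.813, 0.583, 0.0, 0.001]
wrist_force: [0.9, -0.2, 0.1]
grip_width: 0.76
grip_force: 0.0
```

Request:
jog_arm(steps=[[[0,0,0],[0,0,0],0.6],[[0,0,0],[0,0,0],0.6],[[0,0,0],[0,0,0],0.6],[[0,0,0],[0,0,0],0.6]])

```text
time_s: 7.9
position: [0.4256, -0.1406, 0.0275]
tool_rot: [0.813, 0.582, 0.0, 0.001]
wrist_force: [0.6, 1.2, 6.1]
grip_width: 0.613
grip_force: 15.0
```

Request:
jog_arm(steps=[[[0,0,1.0],[0,0,0],0.6],[[0,0,2.5],[0,0,0],0.6],[[2.16,0.99,2.5],[0,0,0.56],0.6],[[2.16,0.99,0],[0,0,0.56],0.6],[[2.16,0.99,0],[0,0,0.56],0.6],[[2.16,0.99,0],[0,0,0.56],0.6],[[2.16,0.99,0],[0,0,0.56],0.6],[[2.16,0.99,0],[0,0,0.56],0.6]])

```text
time_s: 8.57
position: [0.5557, -0.0806, 0.0869]
tool_rot: [0.795, 0.606, 0.0, 0.0]
wrist_force: [-0.2, -0.7, -1.9]
grip_width: 0.611
grip_force: 15.0
```

Request:
jog_arm(steps=[[[2.16,0.99,0],[0,0,0.56],0.6],[[2.16,0.99,0],[0,0,0.56],0.6],[[2.16,0.99,0],[0,0,0.56],0.6],[[2.16,0.99,0],[0,0,0.56],0.6],[[0,0,0],[0,0,0],0.6],[[0,0,0],[0,0,0],0.6]])

```text
time_s: 9.07
position: [0.6413, -0.041, 0.0862]
tool_rot: [0.783, 0.622, -0.0, -0.0]
wrist_force: [-1.5, -0.2, 0.1]
grip_width: 0.614
grip_force: 15.0
```

Request:
jog_arm(steps=[[[0,0,-1.5],[0,0,0],0.6],[[0,0,-1.5],[0,0,0],0.6],[[0,0,-1.2],[0,0,0],0.6],[[0,0,-0.7],[0,0,0],0.6],[[0,0,-0.4],[0,0,0],0.6],[[0,0,-0.2],[0,0,0],0.6],[[0,0,0],[0,0,0],0.6],[[0,0,-0.1],[0,0,0],0.6]])

```text
time_s: 9.73
position: [0.6417, -0.0417, 0.0315]
tool_rot: [0.783, 0.621, 0.001, 0.001]
wrist_force: [0.1, 0.7, 0.1]
grip_width: 0.609
grip_force: 15.0
```

Request:
jog_arm(steps=[[[0,0,-0.05],[0,0,0],0.6],[[0,0,0],[0,0,0],0.35],[[0,0,0],[0,0,0],0.2],[[0,0,0],[0,0,0],0.1],[[0,0,0.5],[0,0,0],0.0],[[0,0,2],[0,0,0],0],[[0,0,3],[0,0,0],0],[[0,0,3],[0,0,0],0]])

```text
time_s: 10.4
position: [0.6406, -0.0414, 0.1156]
tool_rot: [0.783, 0.622, -0.001, -0.001]
wrist_force: [0.4, -0.1, 0.9]
grip_width: 0.989
grip_force: 0.0
```

Request:
jog_arm(steps=[[[-2.81,-2.61,0],[0,0,4.5],0],[[-2.81,-2.61,0],[0,0,4.5],0],[[-2.81,-2.61,0],[0,0,4.5],0],[[-2.81,-2.61,0],[0,0,4.5],0],[[-2.81,-2.61,0],[0,0,4.5],0],[[-2.81,-2.61,0],[0,0,4.5],0],[[-2.81,-2.61,0],[0,0,4.5],0],[[-2.81,-2.61,0],[0,0,4.5],0]])

```text
time_s: 11.07
position: [0.4151, -0.2513, 0.1158]
tool_rot: [0.551, 0.834, -0.0, 0.001]
wrist_force: [0.9, -1.4, -0.1]
grip_width: 1.0
grip_force: 0.0
```

Request:
jog_arm(steps=[[[0,0,0],[0,0,0],0],[[0,0,0],[0,0,0],0]])

```text
time_s: 11.23
position: [0.4154, -0.2518, 0.1158]
tool_rot: [0.555, 0.832, 0.0, 0.0]
wrist_force: [0.3, 0.6, 0.4]
grip_width: 1.001
grip_force: 0.0
```

Run:
```python
from h import *
i=vision.camera_info("wrist"); np.save("w4.npy",i,allow_pickle=True)
im=vision.grab_frame("wrist"); s=vision.grab_frame("scene"); save(np.vstack([im[:420],np.hstack([cv2.resize(s[200:320,220:470],(375,180)),cv2.resize(s[140:260,320:480],(265,180))])]),"p4"); save(s,"scene4")
o=env.observe(); print(o["time_s"],o["position"],o["tool_rot"],o["grip_width"])
```

```text
11.3333 [ 0.41685968 -0.25028309  0.11560282] [5.53510998e-01 8.32841727e-01 1.40100287e-04 4.61304291e-04] 1.0026258443205092
```

View pics/p4.png

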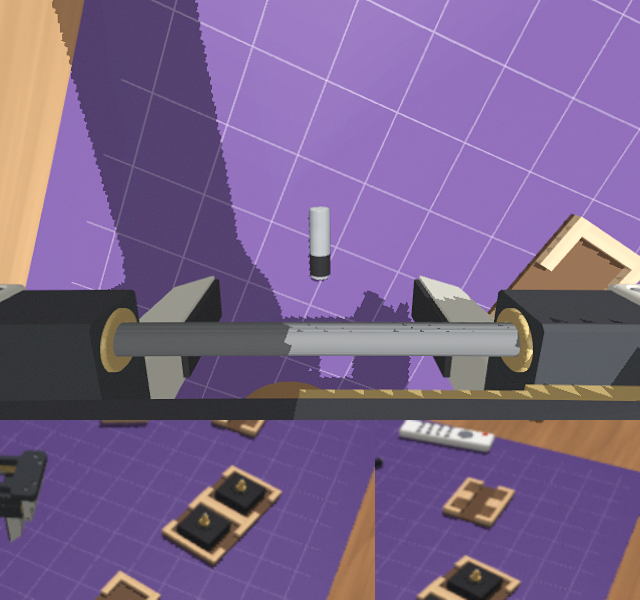

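Both movements lie in their pockets. The cell runs vertically in the image from (320,207) to (320,280).

Run:
```python
from h import *
i=vision.camera_info("wrist"); p=cast(i,[[320,207],[320,280]],.010)[:,:2]*1000; d=p[0]-p[1]
print(p.mean(0),np.degrees(np.arctan2(d[1],d[0])),np.linalg.norm(d))
```

```text
[ 418.75728235 -249.94147375] 112.89303241698222 53.4015673084808
```

Request:
jog_arm(steps=[[[0.2,0,-2.0],[0,0,0],0.2],[[0,0,-3],[0,0,0],0.4],[[0,0,-2],[0,0,0],0.5],[[0,0,-1.3],[0,0,0],0.55],[[0,0,-0.55],[0,0,0],0.6],[[0,0,0],[0,0,0],0.7],[[0,0,0],[0,0,0],0.8],[[0,0,0],[0,0,0],0.95]], newtons=10)

```text
time_s: 12.0
position: [0.4193, -0.2503, 0.0276]
tool_rot: [0.553, 0.833, -0.0, 0.001]
wrist_force: [-1.0, 0.0, -0.0]
grip_width: 0.47
grip_force: 0.0
```

Request:
jog_arm(steps=[[[0,0,0],[0,0,0],0.95],[[0,0,0],[0,0,0],0.95],[[0,0,0],[0,0,0],0.95],[[0,0,0],[0,0,0],0.95],[[0,0,0],[0,0,0],0.95]])

```text
time_s: 12.42
position: [0.4185, -0.2504, 0.027]
tool_rot: [0.553, 0.833, 0.0, 0.0]
wrist_force: [-0.1, 0.8, 2.0]
grip_width: 0.151
grip_force: 10.0
```

Request:
jog_arm(steps=[[[0,0,1.0],[0,0,0],0.95],[[0,0,2.5],[0,0,0],0.95],[[1.72,3.39,1.5],[0,0,4.68],0.95],[[1.72,3.39,1.5],[0,0,4.68],0.95],[[1.72,3.39,1.5],[0,0,4.68],0.95],[[1.72,3.39,1.5],[0,0,4.68],0.95],[[1.72,3.39,1.5],[0,0,4.68],0.95],[[1.72,3.39,1.0],[0,0,4.68],0.95]])

```text
time_s: 13.08
position: [0.5225, -0.0452, 0.1491]
tool_rot: [0.332, 0.943, 0.0, 0.001]
wrist_force: [1.5, -0.8, -0.8]
grip_width: 0.153
grip_force: 10.0
```

Request:
jog_arm(steps=[[[1.72,3.39,0],[0,0,4.68],0.95],[[1.72,3.39,0],[0,0,4.68],0.95],[[1.72,3.39,0],[0,0,4.68],0.95],[[1.72,3.39,0],[0,0,4.68],0.95],[[1.72,3.39,0],[0,0,4.68],0.95],[[1.72,3.39,0],[0,0,4.68],0.95],[[1.72,3.39,0],[0,0,4.68],0.95],[[1.72,3.39,0],[0,0,4.68],0.95]])

```text
time_s: 13.75
position: [0.6595, 0.2261, 0.1476]
tool_rot: [0.012, 1.0, 0.0, 0.0]
wrist_force: [1.1, -0.6, 0.4]
grip_width: 0.153
grip_force: 10.0
```

Request:
jog_arm(steps=[[[0,0,0],[0,0,0],0.95],[[0,0,0],[0,0,0],0.95]])

```text
time_s: 13.92
position: [0.659, 0.2262, 0.1464]
tool_rot: [0.013, 1.0, -0.0, -0.0]
wrist_force: [-0.3, -0.7, -0.9]
grip_width: 0.154
grip_force: 10.0
```

Run:
```python
from h import *
i=vision.camera_info("wrist"); np.save("w5.npy",i,allow_pickle=True)
im=vision.grab_frame("wrist"); save(im,"p5")
o=env.observe(); print(o["time_s"],o["position"],o["tool_rot"],o["grip_width"])
for z in (.015,.012): 
  for b in blobs(im,i,z): print(*b)
```

```text
13.9667 [0.65872005 0.22466563 0.14653433] [ 1.38360197e-02  9.99904110e-01 -2.86626210e-04 -5.02857413e-04] 0.15314005197454789
[316. 301.] [700. 224.] [281.  67.] 88
[ 77. 236.] [661.  41.] [107.  95.] 77
[623. 178.] [625. 448.] [  2. 108.] 90
[333. 149.] [597. 238.] [100.  80.] 88
[586.  51.] [542. 403.] [70. 36.] 56
[316. 301.] [701. 224.] [285.  67.] 88
[ 77. 236.] [662.  39.] [108.  96.] 77
[623. 178.] [625. 450.] [  2. 109.] 90
[333. 149.] [597. 238.] [101.  81.] 88
[586.  51.] [541. 405.] [71. 36.] 56
```

View pics/p5.png

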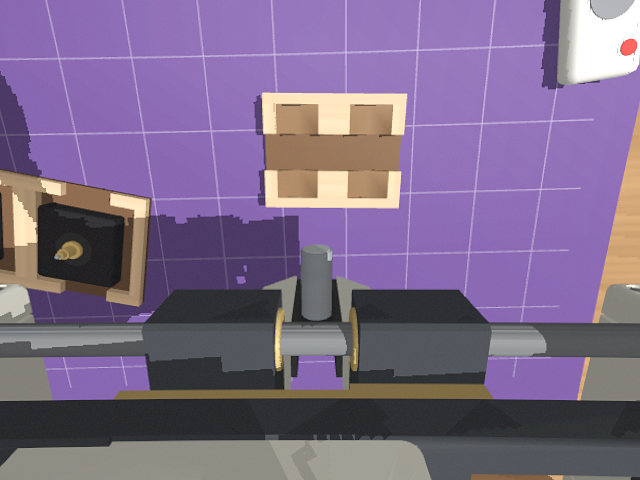

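The rack is at (597,238) with its long axis at 88°, and the held cell is parallel to the troughs. Now placing it in the -y trough.

Request:
jog_arm(steps=[[[-2.1,-0.45,0],[0,0,0],0.95],[[-2.1,-0.45,-1.5],[0,0,0],0.95],[[-2.1,-0.45,-2.5],[0,0,0],0.95],[[0,0,-3],[0,0,0],0.95],[[0,0,-2],[0,0,0],0.95],[[0,0,-1],[0,0,0],0.95],[[0,0,0],[0,0,0],0.95],[[0,0,0],[0,0,0],0.95]])

```text
time_s: 14.63
position: [0.5966, 0.21, 0.0475]
tool_rot: [0.015, 1.0, 0.0, 0.0]
wrist_force: [0.8, -0.4, 0.4]
grip_width: 0.152
grip_force: 10.0
```

Request:
jog_arm(steps=[[[0,0,-0.6],[0,0,0],0.95],[[0,0,-0.4],[0,0,0],0.95],[[0,0,-0.2],[0,0,0],0.95],[[0,0,-0.15],[0,0,0],0.95],[[0,0,-0.1],[0,0,0],0.95],[[0,0,0],[0,0,0],0.95]])

```text
time_s: 15.13
position: [0.5965, 0.2113, 0.0334]
tool_rot: [0.014, 1.0, 0.0, 0.001]
wrist_force: [-1.8, 0.6, 5.1]
grip_width: 0.147
grip_force: 10.0
```

Request:
jog_arm(steps=[[[0,0,0],[0,0,0],0.82],[[0,0,0],[0,0,0],0.78],[[0,0,0],[0,0,0],0.7],[[0,0,0],[0,0,0],0.7],[[0,0,0.5],[0,0,0],0.7],[[0,0,1.8],[0,0,0],0.7],[[0,0,3],[0,0,0],0.5],[[0,0,3],[0,0,0],0.3]])

```text
time_s: 15.8
position: [0.5955, 0.2106, 0.1154]
tool_rot: [0.014, 1.0, -0.0, -0.001]
wrist_force: [0.9, 0.1, 0.1]
grip_width: 0.402
grip_force: 0.0
```

Request:
jog_arm(steps=[[[-2.26,0.5,0],[0,0,6.5],0.3],[[-2.26,0.5,0],[0,0,6.5],0.3],[[-2.26,0.5,0],[0,0,6.5],0.3],[[-2.26,0.5,0],[0,0,6.5],0.3],[[-2.26,0.5,0],[0,0,6.5],0.3],[[-2.26,0.5,0],[0,0,6.5],0.3],[[-2.26,0.5,0],[0,0,6.5],0.3],[[-2.26,0.5,0],[0,0,6.5],0.3]])

```text
time_s: 16.47
position: [0.4144, 0.2509, 0.1156]
tool_rot: [-0.428, 0.904, 0.0, 0.0]
wrist_force: [0.3, 1.0, -0.1]
grip_width: 0.706
grip_force: 0.0
```

Request:
jog_arm(steps=[[[-2.26,0.5,0],[0,0,6.5],0.3],[[0,0,0],[0,0,0],0.3],[[0,0,0],[0,0,0],0.3]])

```text
time_s: 16.72
position: [0.3923, 0.2562, 0.1158]
tool_rot: [-0.476, 0.879, -0.0, 0.0]
wrist_force: [-0.4, 0.2, -0.4]
grip_width: 0.7
grip_force: 0.0
```

Run:
```python
from h import *
i=vision.camera_info("wrist"); np.save("w6.npy",i,allow_pickle=True)
im=vision.grab_frame("wrist"); s=vision.grab_frame("scene"); save(np.vstack([im[:420],np.hstack([cv2.resize(s[140:260,320:480],(240,180)),cv2.resize(s[140:260,220:480],(400,180))])]),"p6")
o=env.observe(); print(o["time_s"],o["position"],o["tool_rot"],o["grip_width"],o["qpos"][5])
```

```text
16.8167 [0.39387171 0.25598731 0.11570331] [-4.75523705e-01  8.79702501e-01 -9.95517819e-05  8.40020242e-04] 0.7015207183989921 -2.148870493696459
```

View pics/p6.png

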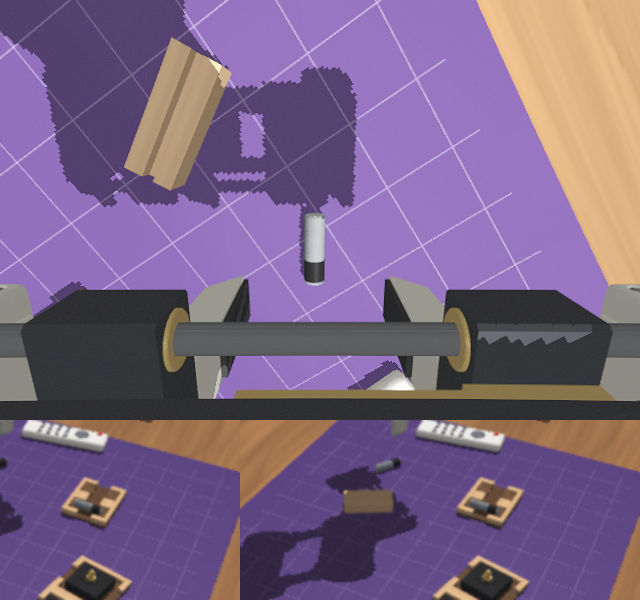

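The first cell is in its trough. The second runs from (315,214) to (314,283), and the stand is visible at upper left.

Run:
```python
from h import *
i=vision.camera_info("wrist"); p=cast(i,[[315,213],[314,284]],.010)[:,:2]*1000; d=p[0]-p[1]
print(p.mean(0),np.degrees(np.arctan2(d[1],d[0])),np.linalg.norm(d))
q=cast(i,[[173,38],[231,73],[175,190],[125,168]],.027)[:,:2]*1000;print(q,q.mean(0))
r=cv2.minAreaRect(q.astype(np.float32));print(r)
```

```text
[396.43217168 256.65012726] -124.11605596125524 52.40567546772024
[[391.01204682 106.78564638]
 [374.93975411 138.09770409]
 [444.25438345 172.15256188]
 [460.91595485 145.30194525]] [417.78053481 140.5844644 ]
((417.4751281738281, 141.45037841796875), (79.81265258789062, 35.18088912963867), 28.854291915893555)
```

Request:
jog_arm(steps=[[[0.3,0.05,-2.0],[0,0,0],0.4],[[0,0,-3],[0,0,0],0.5],[[0,0,-2],[0,0,0],0.5],[[0,0,-1.3],[0,0,0],0.55],[[0,0,-0.55],[0,0,0],0.6],[[0,0,0],[0,0,0],0.7],[[0,0,0],[0,0,0],0.8],[[0,0,0],[0,0,0],0.95]], newtons=10)

```text
time_s: 17.48
position: [0.3968, 0.2565, 0.0276]
tool_rot: [-0.476, 0.879, -0.0, 0.001]
wrist_force: [0.7, 0.5, 0.1]
grip_width: 0.229
grip_force: 0.0
```

Request:
jog_arm(steps=[[[0,0,0],[0,0,0],0.95],[[0,0,0],[0,0,0],0.95],[[0,0,0],[0,0,0],0.95],[[0,0,0],[0,0,0],0.95],[[0,0,0],[0,0,0],0.95]])

```text
time_s: 17.9
position: [0.3965, 0.2566, 0.0275]
tool_rot: [-0.476, 0.879, -0.0, 0.001]
wrist_force: [-0.4, 0.0, 6.4]
grip_width: 0.153
grip_force: 10.0
```

Request:
jog_arm(steps=[[[0,0,1.0],[0,0,0],0.95],[[0,0,2.5],[0,0,0],0.95],[[2.02,0.07,2.5],[0,0,-5.85],0.95],[[2.02,0.07,2],[0,0,-5.85],0.95],[[2.02,0.07,0],[0,0,-5.85],0.95],[[2.02,0.07,0],[0,0,-5.85],0.95],[[2.02,0.07,0],[0,0,-5.85],0.95],[[2.02,0.07,0],[0,0,-5.85],0.95]])

```text
time_s: 18.57
position: [0.5176, 0.2605, 0.1075]
tool_rot: [-0.186, 0.982, 0.0, -0.0]
wrist_force: [0.4, -0.6, 0.4]
grip_width: 0.155
grip_force: 10.0
```

Request:
jog_arm(steps=[[[2.02,0.07,0],[0,0,-5.85],0.95],[[2.02,0.07,0],[0,0,-5.85],0.95],[[2.02,0.07,0],[0,0,-5.85],0.95],[[2.02,0.07,0],[0,0,-5.85],0.95],[[0,0,0],[0,0,0],0.95],[[0,0,0],[0,0,0],0.95]])

```text
time_s: 19.07
position: [0.5978, 0.263, 0.1066]
tool_rot: [0.014, 1.0, -0.0, -0.0]
wrist_force: [-0.5, 0.5, -1.1]
grip_width: 0.155
grip_force: 10.0
```

Run:
```python
from h import *
i=vision.camera_info("wrist"); np.save("w7.npy",i,allow_pickle=True)
im=vision.grab_frame("wrist"); save(im[:420],"p7")
o=env.observe(); print(o["time_s"],o["position"],o["tool_rot"],o["grip_width"])
```

```text
19.1167 [0.59697149 0.26316766 0.10657557] [ 1.33009707e-02  9.99911213e-01 -1.30019681e-04 -7.96295547e-04] 0.15237271787059217
```

View pics/p7.png

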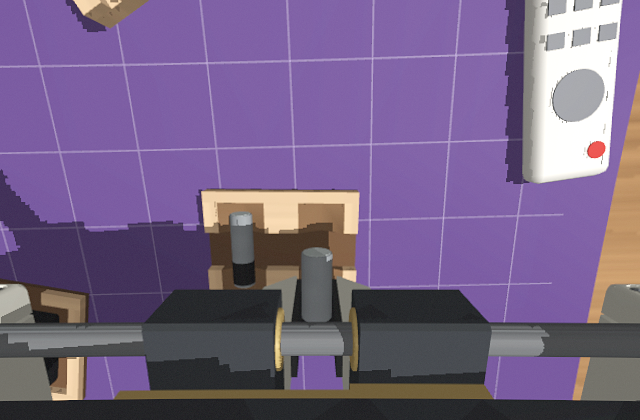

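The first cell is centred in its trough, at column 242. The rack's near-end corners are at (203,190) and (359,190).

Run:
```python
from h import *
i=vision.camera_info("wrist"); p=cast(i,[[203,190],[359,190],[298,205],[344,205]],.015)[:,:2]*1000; m=p[:2].mean(0); u=p[1]-p[0]; print(np.linalg.norm(u)); u/=np.linalg.norm(u)
print(p,np.degrees(np.arctan2(u[1],u[0])),"trough",m+26*u+40*np.array([u[1],-u[0]]))
```

```text
98.15313986380013
[[553.56813698 191.80691453]
 [556.2184792  289.92426545]
 [564.72635487 251.10248917]
 [565.53783129 280.42667015]] 88.45270479592463 trough [595.58077809 265.77602524]
```

Request:
jog_arm(steps=[[[-0.1,0.2,-1.0],[0,0,0],0.95],[[0,0,-2],[0,0,0],0.95],[[0,0,-2],[0,0,0],0.95],[[0,0,-1],[0,0,0],0.95],[[0,0,-0.6],[0,0,0],0.95],[[0,0,-0.4],[0,0,0],0.95],[[0,0,-0.2],[0,0,0],0.95],[[0,0,-0.1],[0,0,0],0.95]])

```text
time_s: 19.78
position: [0.5971, 0.2655, 0.0342]
tool_rot: [0.014, 1.0, 0.0, 0.0]
wrist_force: [-0.1, 0.6, 0.1]
grip_width: 0.155
grip_force: 10.0
```

Request:
jog_arm(steps=[[[0,0,-0.1],[0,0,0],0.95],[[0,0,-0.05],[0,0,0],0.95],[[0,0,0],[0,0,0],0.95]])

```text
time_s: 20.03
position: [0.5972, 0.2655, 0.033]
tool_rot: [0.014, 1.0, 0.0, 0.001]
wrist_force: [-0.3, 0.3, 1.6]
grip_width: 0.153
grip_force: 10.0
```

Request:
jog_arm(steps=[[[0,0,0],[0,0,0],0.82],[[0,0,0],[0,0,0],0.78],[[0,0,0],[0,0,0],0.7],[[0,0,0],[0,0,0],0.7],[[0,0,0.5],[0,0,0],0.7],[[0,0,1.8],[0,0,0],0.7],[[0,0,3],[0,0,0],0.5],[[0,0,3],[0,0,0],0.3]])

```text
time_s: 20.7
position: [0.5961, 0.265, 0.1154]
tool_rot: [0.014, 1.0, -0.0, -0.001]
wrist_force: [0.6, 0.8, 0.2]
grip_width: 0.398
grip_force: 0.0
```

Request:
jog_arm(steps=[[[-0.814,-0.573,0],[0,0,-6.79],0.2],[[-0.814,-0.573,0],[0,0,-6.79],0.2],[[-0.814,-0.573,0],[0,0,-6.79],0.2],[[-0.814,-0.573,0],[0,0,-6.79],0.2],[[-0.814,-0.573,0],[0,0,-6.79],0.2],[[-0.814,-0.573,0],[0,0,-6.79],0.2],[[-0.814,-0.573,0],[0,0,-6.79],0.2],[[-0.814,-0.573,0],[0,0,-6.79],0.2]])

```text
time_s: 21.37
position: [0.5313, 0.2192, 0.1157]
tool_rot: [0.472, 0.882, 0.0, 0.0]
wrist_force: [-0.6, 0.2, 0.4]
grip_width: 0.8
grip_force: 0.0
```

Request:
jog_arm(steps=[[[-0.814,-0.573,0],[0,0,-6.79],0.2],[[-0.814,-0.573,0],[0,0,-6.79],0.2],[[-0.814,-0.573,0],[0,0,-6.79],0.2],[[-0.814,-0.573,0],[0,0,-6.79],0.2],[[-0.814,-0.573,0],[0,0,-6.79],0.2],[[-0.814,-0.573,0],[0,0,-6.79],0.2],[[-0.814,-0.573,0],[0,0,-6.79],0.2],[[-0.814,-0.573,0],[0,0,-6.79],0.2]])

```text
time_s: 22.03
position: [0.4663, 0.1734, 0.1157]
tool_rot: [0.822, 0.569, 0.0, 0.0]
wrist_force: [0.8, -0.7, -0.8]
grip_width: 0.798
grip_force: 0.0
```

Request:
jog_arm(steps=[[[-0.814,-0.573,0],[0,0,-6.79],0.2],[[-0.814,-0.573,0],[0,0,-6.79],0.2],[[-0.814,-0.573,0],[0,0,-6.79],0.2],[[-0.814,-0.573,0],[0,0,-6.79],0.2],[[-0.814,-0.573,0],[0,0,-6.79],0.2],[[-0.814,-0.573,0],[0,0,-6.79],0.2],[[0,0,0],[0,0,0],0.2],[[0,0,0],[0,0,0],0.2]])

```text
time_s: 22.7
position: [0.418, 0.1392, 0.1157]
tool_rot: [0.968, 0.252, 0.0, 0.0]
wrist_force: [0.7, 1.1, 0.6]
grip_width: 0.799
grip_force: 0.0
```

Run:
```python
from h import *
i=vision.camera_info("wrist"); np.save("w8.npy",i,allow_pickle=True)
im=vision.grab_frame("wrist"); s=vision.grab_frame("scene"); save(np.vstack([im[:420],np.hstack([cv2.resize(s[140:260,320:480],(240,180)),cv2.resize(s[140:260,220:480],(400,180))])]),"p8")
o=env.observe(); print(o["time_s"],o["position"],o["tool_rot"],o["grip_width"],o["qpos"][5])
for b in blobs(im,i,.027): print(*b)
```

```text
22.8 [0.41851319 0.13949772 0.11560681] [9.67767310e-01 2.51845187e-01 6.55188065e-04 7.85355322e-05] 0.8025121565335134 1.2093235100062536
[619. 290.] [494. -48.] [11. 25.] 66
[ 17. 291.] [300. 298.] [21.  9.] 76
[486. 301.] [448.  16.] [ 33. 138.] 29
[146. 302.] [336. 230.] [ 33. 137.] 24
[317. 249.] [420. 139.] [83. 30.] 29
[348.   3.] [549. 192.] [ 5. 12.] 29
```

View pics/p8.png

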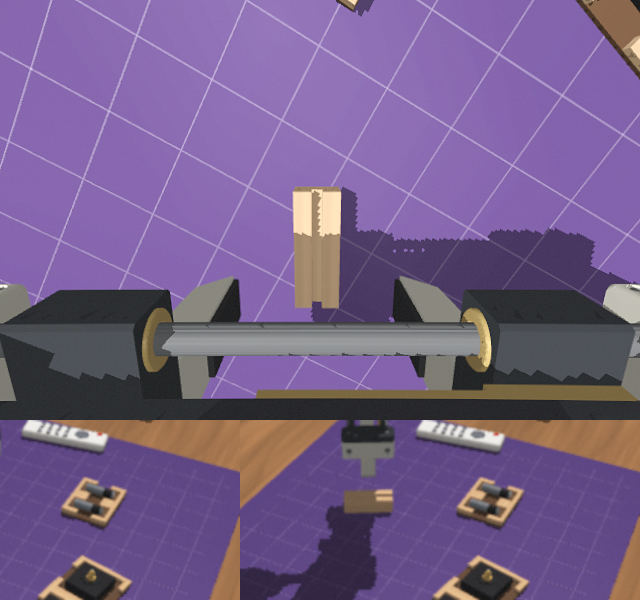

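Both cells are in the rack. The stand is centred between the open fingers and aligned with them.

Request:
jog_arm(steps=[[[0.15,-0.05,-2.0],[0,0,0],0.2],[[0,0,-3],[0,0,0],0.3],[[0,0,-2],[0,0,0],0.35],[[0,0,-1.3],[0,0,0],0.4],[[0,0,-0.55],[0,0,0],0.5],[[0,0,0],[0,0,0],0.6],[[0,0,0],[0,0,0],0.7],[[0,0,0],[0,0,0],0.85]], newtons=15)

```text
time_s: 23.47
position: [0.42, 0.139, 0.0275]
tool_rot: [0.968, 0.251, 0.001, 0.0]
wrist_force: [0.2, 0.8, -0.2]
grip_width: 0.356
grip_force: 0.0
```

Request:
jog_arm(steps=[[[0,0,0],[0,0,0],0.85],[[0,0,0],[0,0,0],0.85],[[0,0,0],[0,0,0],0.85],[[0,0,0],[0,0,0],0.85]])

```text
time_s: 23.8
position: [0.4199, 0.1389, 0.0276]
tool_rot: [0.968, 0.25, 0.001, 0.0]
wrist_force: [-0.5, -0.6, 6.5]
grip_width: 0.329
grip_force: 15.0
```

Request:
jog_arm(steps=[[[0,0,1.0],[0,0,0],0.85],[[0,0,2.5],[0,0,0],0.85],[[0,0,2.5],[0,0,0],0.85],[[1.58,-3.33,2],[0,0,4.66],0.85],[[1.58,-3.33,0],[0,0,4.66],0.85],[[1.58,-3.33,0],[0,0,4.66],0.85],[[1.58,-3.33,0],[0,0,4.66],0.85],[[1.58,-3.33,0],[0,0,4.66],0.85]])

```text
time_s: 24.47
position: [0.4985, -0.0292, 0.107]
tool_rot: [0.897, 0.443, 0.0, 0.0]
wrist_force: [-0.3, 0.5, -0.4]
grip_width: 0.324
grip_force: 15.0
```

Request:
jog_arm(steps=[[[1.58,-3.33,0],[0,0,4.66],0.85],[[1.58,-3.33,0],[0,0,4.66],0.85],[[1.58,-3.33,0],[0,0,4.66],0.85],[[1.58,-3.33,0],[0,0,4.66],0.85],[[1.58,-3.33,0],[0,0,4.66],0.85],[[1.58,-3.33,0],[0,0,4.66],0.85],[[0,0,0],[0,0,0],0.85],[[0,0,0],[0,0,0],0.85]])

```text
time_s: 25.13
position: [0.5928, -0.2291, 0.106]
tool_rot: [0.766, 0.643, -0.0, -0.0]
wrist_force: [0.2, 1.4, 0.3]
grip_width: 0.321
grip_force: 15.0
```

Run:
```python
from h import *
i=vision.camera_info("wrist"); np.save("w9.npy",i,allow_pickle=True)
im=vision.grab_frame("wrist"); save(im[:420],"p9")
o=env.observe(); print(o["time_s"],o["position"],o["tool_rot"],o["grip_width"],o["qpos"][5])
```

```text
25.1833 [ 0.59228677 -0.22751892  0.10593958] [ 7.65260315e-01  6.43720467e-01 -1.91197776e-04 -7.57939499e-04] 0.32442534639806797 -0.3155780278392487
```

View pics/p9.png

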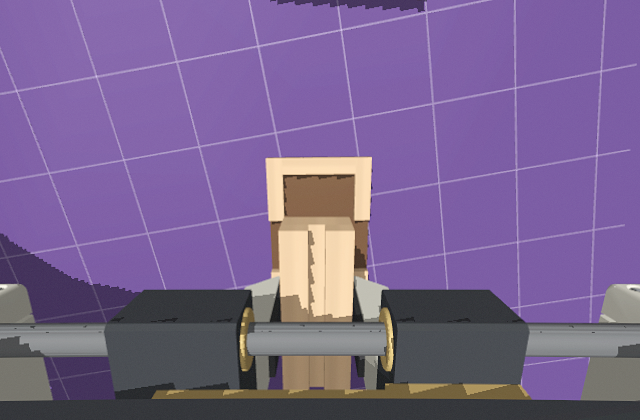

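The tray's end-rim corners are at (266,158) and (372,157), and the held stand's far top edge runs from (279,218) to (354,218).

Run:
```python
from h import *
i=vision.camera_info("wrist"); p=cast(i,[[266,158],[372,157]],.012)[:,:2]*1000; m=p.mean(0); u=p[1]-p[0]; print(np.linalg.norm(u)); u/=np.linalg.norm(u); n=np.array([-u[1],u[0]])
print(np.degrees(np.arctan2(u[1],u[0])),"tray",m-58*n)
b=cast(i,[[279,218],[354,218]],.106-.0255+.025)[:,:2]*1000; v=b[1]-b[0]
print(np.linalg.norm(v),np.degrees(np.arctan2(v[1],v[0])),"stand",b.mean(0)-40*n)
```

```text
65.75118550326903
-9.394460564362122 tray [ 594.47080087 -226.23849206]
28.88566179964736 -9.915208397580862 stand [ 592.95449359 -224.75870299]
```

Request:
jog_arm(steps=[[[0.15,-0.1,-1.0],[0,0,0.3],0.85],[[0,0,-2],[0,0,0],0.85],[[0,0,-2],[0,0,0],0.85],[[0,0,-1],[0,0,0],0.85],[[0,0,-0.7],[0,0,0],0.85],[[0,0,-0.4],[0,0,0],0.85],[[0,0,-0.3],[0,0,0],0.85],[[0,0,-0.1],[0,0,0],0.85]])

```text
time_s: 25.85
position: [0.5947, -0.2282, 0.0319]
tool_rot: [0.763, 0.647, 0.0, 0.0]
wrist_force: [-0.6, -0.1, 0.5]
grip_width: 0.32
grip_force: 15.0
```

Request:
jog_arm(steps=[[[0,0,-0.1],[0,0,0],0.85],[[0,0,-0.05],[0,0,0],0.85],[[0,0,0],[0,0,0],0.85]])

```text
time_s: 26.1
position: [0.5947, -0.2284, 0.0316]
tool_rot: [0.763, 0.646, 0.0, 0.001]
wrist_force: [-1.5, 0.7, 5.0]
grip_width: 0.329
grip_force: 15.0
```

Contact at the floor; release, retreat and check.

Request:
jog_arm(steps=[[[0,0,0],[0,0,0],0.6],[[0,0,0],[0,0,0],0.5],[[0,0,0],[0,0,0],0.4],[[0,0,0.5],[0,0,0],0.3],[[0,0,2],[0,0,0],0.2],[[0,0,3],[0,0,0],0],[[0,0,4],[0,0,0],0],[[0,0,4],[0,0,0],0]])

```text
time_s: 26.77
position: [0.5938, -0.2281, 0.1661]
tool_rot: [0.763, 0.646, -0.0, -0.001]
wrist_force: [0.2, -0.5, 1.3]
grip_width: 0.858
grip_force: 0.0
```

Request:
jog_arm(steps=[[[-3,0,2],[0,0,0],0],[[-3,0,2],[0,0,0],0],[[-3,0,2],[0,0,0],0],[[-3,0,2],[0,0,0],0],[[0,0,0],[0,0,0],0],[[0,0,0],[0,0,0],0]])

```text
time_s: 27.27
position: [0.4741, -0.2288, 0.2471]
tool_rot: [0.763, 0.646, 0.001, 0.002]
wrist_force: [0.5, -0.5, 0.5]
grip_width: 1.003
grip_force: 0.0
```

Run:
```python
from h import *
s=vision.grab_frame("scene"); d=vision.grab_frame("side")
save(np.hstack([cv2.resize(s[150:390,240:440],(400,480)),cv2.resize(d[170:380,290:465],(400,480))]),"p10"); print(env.observe()["position"])
```

```text
[ 0.47485486 -0.22836754  0.24493987]
```

View pics/p10.png

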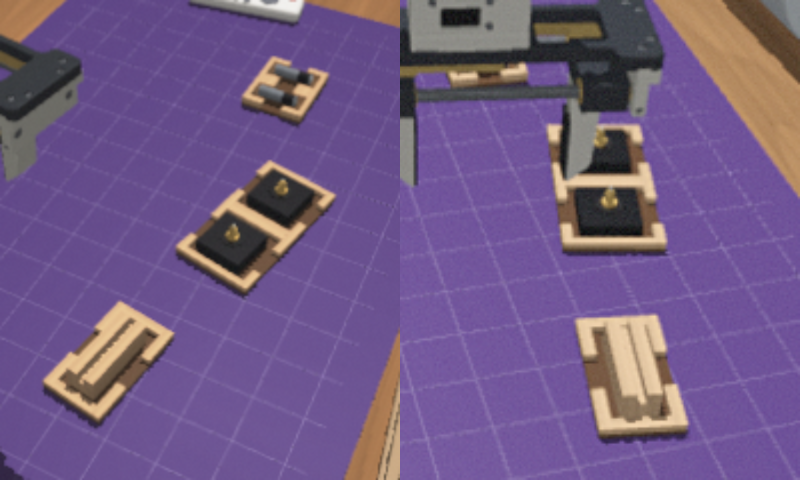

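The picture shows both movements seated shaft up at (233,240) and (281,195), and both cells in their troughs at (275,95) and (293,75). The stand lies slot up in its pocket at (108,360), and its contact height matched the pocket floor.

```bash
python3 -c "
from rig import ticket; print(ticket.job_done())"
```

```text
the job is handed in; nothing more can be done
None
```

The job is handed in: both movements, both batteries and the stand were set down in their places at about 27 s on the robot's clock, and I never touched the remote or the tape roll.

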